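Draw out the water-sample tray

ROBOT

A 6-joint arm with a two-finger parallel gripper is mounted at the origin on the work surface. World frame = base frame: x ahead of the robot, y to its left, z up, the work surface at z = 0. Lengths are in mm, angles in rad, forces in N, time in s.
With the tool pointing down it reaches from about 350 to 775 mm from the base axis. Payload 7.3 kg.
Tool frame: the origin (TCP) lies midway between the tips of the shut fingers; the grasp point (between the pads) lies 19 mm behind it; z points along the fingers, y is the direction in which the jaws open and shut (so a half turn about z gives the same grasp; the last joint's range is limited). The gripper opens to 92 mm and grips with 3 to 60 N. Pads are 19 mm wide; open, the fingers measure 130 mm over their backs; the gripper's body (75 mm by 190 mm) begins 47 mm behind the grasp point.
Start: joints at [-1.39, 0.342, 1.524, -0, 1.275, -0.146], TCP at [168.555, -497.226, 226.741] pointing down, gripper open.
Joint ranges: [-2.53, 2.53], [-0.77, 2.02], [0.04, 2.7], [-1, 4.14], [0.28, 2.66], [-3.11, 3.11]. Speed limits (rad/s): [2.57, 2.57, 3.14, 3.14, 3.14, 3.14].

INTERFACE

Orientations are given as [roll, pitch, yaw] about the fixed x, y, z axes, in that order (R = Rz(yaw) Ry(pitch) Rx(roll)).
In Python, from plant import readout, optics, job gives the robot as it stands.
- The arm moves only by the tool drive_tool, never from a script. Its argument "series" is a list of rows, each a list of 4 numbers: the shift along the world's x, y, z in mm, then the turn about the world's z in degrees. A call has 1 to 12 rows; each row shifts and turns the commanded pose from where the row before left it; what a row does not reach is not made up. A row lasts 1/10 s, in which the tool goes at most 50 mm and 8.59 degrees, less where a joint would pass 70% of its speed; a pose out of reach is approached as far as the arm can. A call with a gripper value outside its range is refused whole. "hand" is the closure, from 0 (fully open) to 1 (shut), set as the call begins (left out, the last holds). The fingers move at their own pace and stop on an object; the grip force is fixed at half the most. Time passes only in rows, so rows that do not move let the fingers close. It gives the time, the measured TCP pose, the force and the opening at its end, in the units of the state.
- readout.get_obs(): the state, without advancing time (a new reading comes with each control period).
- optics.capture(name): name is "scene" or "top" or "wrist"; returns a dict with "image" (480x640x3 uint8, blue, green, red), "depth" (480x640 float32, mm along the optical axis (not along the pixel's ray), 0 where there is no reading), "vfov" (degrees; the focal length in pixels is half the picture's height over the tangent of half this angle, whatever the lens; pixels are square), "cx", "cy" (the principal point, pixels), "eye" and "rotation" of the camera in the world. Camera axes: x right, y down, z forward; pixel columns grow to the right and rows downward; lengths in mm; the calibration is good to about 2 mm. A picture is of the moment at which its call begins.
- job.close_job(): hands the job in, once; it reports no verdict.
The state is a dict: "time": time; "joint_positions": joint angles; "dq": joint speeds; "tau": joint torques, N m; "tool_pos": TCP position; "tcp_rot": TCP orientation; "contact_force": force on the tool from outside, world axes, zero at the start; "moment": the same for the moment, N m; "grip_width": finger opening in mm.
Only numpy, scipy, OpenCV 4.12 (cv2) and the standard library are available. Lean on these libraries where they do the work, as an engineer would, in place of code of your own. Each camera call takes 0.05 s, during which the arm holds its last target.

TASK

On the yard's wash slab, first push the empty tray with the blue lip, left standing open, fully home into its case; then hook a fingertip behind the yellow lip of the sample tray and draw it out along its runners all the way to its stop, smoothly, so that the jars ride out standing upright in it. Use fingertips only: pinch, grasp or lift nothing, and leave everything else on the slab where it is.

Things in the scene. Friction and masses are not known exactly. Their poses are not given: they have to be found in the camera images.
- sample_tray (a joint): travel of the sample tray (yellow lip) in m: 0 = fully home in its case, against a stop; grows as it comes out; 0.12 = fully out, against its stop. Slides freely with about 1.5 N of friction plus 4 N per m/s, no spring, and stays where it is left; tray mass about 0.3 kg.
- empty_tray (a joint): travel of the empty tray (blue lip) in m: 0 = fully home in its case, against a stop; grows as it comes out; 0.12 = fully out, against its stop. Slides freely with about 1.5 N of friction plus 4 N per m/s, no spring, and stays where it is left; tray mass about 0.3 kg.
- sample_lip (a point): middle of the top edge of the yellow lip at the front of the sample tray. Lip: upright plate 110 mm wide, 10 mm thick (5 mm each side of this point), from 14 to 50 mm above the work surface. Axes as its case: +x from lip to case (the slide line), z up. Behind it (+x) the tray floor, 18 mm up, is bare, open at the sides: 60 mm clear to the case front with the tray home, 68 mm to the jar bay's wall.
- empty_lip (a point): middle of the top edge of the blue lip at the front of the empty tray. Lip: upright plate 110 mm wide, 10 mm thick (5 mm each side of this point), from 14 to 50 mm above the work surface. Axes as its case: +x from lip to case (the slide line), z up. Behind it (+x) the tray floor, 18 mm up, is bare, open at the sides: 60 mm clear to the case front with the tray home, 68 mm to the jar bay's wall.
- sample_case: fixed low grey case of the sample tray, clear roof, yellow strip on its front edge; 160 mm deep (x), 125 mm wide (y), 73 mm tall. Origin: centre of its underside, on the work surface. Its -x side is the open front, roughly facing the robot. Two runners 11 mm tall stand out 180 mm from the front; the tray slides out on them towards the case's -x.
- empty_case: fixed low grey case of the empty tray, clear roof, blue strip on its front edge; 160 mm deep (x), 125 mm wide (y), 73 mm tall. Origin: centre of its underside, on the work surface. Its -x side is the open front, roughly facing the robot. Two runners 11 mm tall stand out 180 mm from the front; the tray slides out on them towards the case's -x.
- jar0: small amber sample jar with white cap, 32 mm across, 38 mm tall, loose, 50 g, standing in the sample tray on its floor 18 mm above the work surface, under the case's clear roof at the start; rides out with the tray. Origin: centre of its underside.
- jar1: small amber sample jar with orange cap, 32 mm across, 38 mm tall, loose, 50 g, standing in the sample tray on its floor 18 mm above the work surface, under the case's clear roof at the start; rides out with the tray. Origin: centre of its underside.
- jar2: small amber sample jar with green cap, 32 mm across, 38 mm tall, loose, 50 g, standing in the sample tray on its floor 18 mm above the work surface, under the case's clear roof at the start; rides out with the tray. Origin: centre of its underside.
- bowl: orange plastic bowl, 160 mm across, 70 mm tall; loose bystander, to be left alone. Origin: centre of its underside.
- mug: steel mug, 80 mm across, 85 mm tall; loose bystander, to be left alone. Origin: centre of its underside.
- bottle: green glass bottle, 60 mm across, 160 mm tall; loose bystander, to be left alone. Origin: centre of its underside.
- spare_jar: amber jar with white cap standing on the table, 44 mm across, 50 mm tall; loose bystander, to be left alone. Origin: centre of its underside.
- tin: tin with a yellow band, 70 mm across, 100 mm tall; loose bystander, to be left alone. Origin: centre of its underside.

How it is judged (in metres and radians):
On the way, in this order (a step that is already met when the one before it is completed fails the run):
1. the blue-lipped tray is pushed fully home (within 6 mm) while the yellow-lipped tray is still in (out by less than 30 mm) (value of joint empty_tray below 0.006 m and value of joint sample_tray below 0.03 m), for 0.2 s.
2. the yellow-lipped tray is drawn out to its stop (at least 112 of 120 mm) (value of joint sample_tray above 0.112 m), for 0.2 s.
At the end, for the whole second after the job is handed in: The yellow-lipped tray is out by at least 112 of its 120 mm, the blue-lipped tray is home within 6 mm, the three jars stand upright (within 0.15 rad), at rest, on the floor of the sample tray, and each bystander is within 20 mm of where it began (value of joint sample_tray above 0.112 m and value of joint empty_tray below 0.006 m and angle between each of jar0, jar1, jar2's own z axis and vertical below 0.15 rad and height (world z) of jar0 between 0.012 and 0.026 m and linear speed of each of jar0, jar1, jar2 below 0.02 m/s and x of jar0 in the frame of sample_lip between 0.07 and 0.215 m and y of jar0 in the frame of sample_lip between -0.055 and 0.055 m and height (world z) of jar1 between 0.012 and 0.026 m and x of jar1 in the frame of sample_lip between 0.07 and 0.215 m and y of jar1 in the frame of sample_lip between -0.055 and 0.055 m and height (world z) of jar2 between 0.012 and 0.026 m and x of jar2 in the frame of sample_lip between 0.07 and 0.215 m and y of jar2 in the frame of sample_lip between -0.055 and 0.055 m and distance of each of bowl, mug, bottle, spare_jar, tin from where it was at the start of the episode below 0.02 m); the robot touches nothing.
It fails at once if a jar is tipped (more than 0.4 rad) (angle between any of jar0, jar1, jar2's own z axis and vertical above 0.4 rad).
It fails at once if a jar is lifted (more than 20 mm above the tray floor) (height (world z) of any of jar0, jar1, jar2 above 0.038 m).
It fails at once if a lip is pinched (fingers press on its front and its rear at once) ((contact force between the fingers and sample_tray_c5 above 1.5 N and contact force between the fingers and sample_tray_c6 above 1.5 N) or (contact force between the fingers and empty_tray_c5 above 1.5 N and contact force between the fingers and empty_tray_c6 above 1.5 N)).
It fails at once if a bystander is moved by more than 30 mm or lifted by more than 20 mm (distance of any of bowl, mug, bottle, spare_jar, tin from where it was at the start of the episode above 0.03 m or height (world z) of any of bowl, mug, bottle, spare_jar, tin above 0.02 m).
It also fails if it takes over 48 s, if anything falls off the work surface, if the arm or the gripper's body presses on something with over 40 N, if the wrist force passes 120 N, or if a joint passes its speed limit or range.

## Working session

There is one attempt and no reset: what is moved stays moved. The work goes in short steps, Python scripts to look and compute and a tool call to move; the robot and the scene stay as the last step left them, time stands still between calls to the robot, and variables do not carry over. Pictures are saved under pics/ and viewed, and the job is handed in when it is done.

Besides the shell and the picture viewer there is one more tool, called as a command line: name --pt "numbers of a row" for each row, then --argument value for the rest. drive_tool: Moves the arm, as the interface text tells. Its arguments: {"type":"object","properties":{"series":{"type":"array"},"hand":{"type":"number"}},"required":["series"]}

```bash
mkdir -p pics
cat > h.py <<'E'
import numpy as np, cv2
from plant import readout, optics, job
def cap(n,save=None):
    d=optics.capture(n)
    if save: cv2.imwrite('pics/'+save+'.png',d['image'])
    np.savez('/tmp/%s.npz'%n,**d)
    return d
def px(d,u,v,z=None,plane=None):
    f=240/np.tan(np.radians(float(d['vfov']))/2)
    r=np.array([(u-d['cx'])/f,(v-d['cy'])/f,1.])
    R=np.array(d['rotation']);e=np.array(d['eye'])
    if plane is not None:
        w=R@r; return e+w*(plane-e[2])/w[2]
    z=z or d['depth'][int(v),int(u)]
    return e+R@(r*z)
E
python3 - <<'E'
from h import *
print(readout.get_obs())
for n in('scene','top','wrist'):
    d=cap(n,n+'0'); print(n,d['vfov'],d['cx'],d['cy'],d['eye'],d['rotation'])
E
```

```text
{'time': 0.0, 'joint_positions': array([-1.38999329e+00,  3.42717180e-01,  1.52503522e+00, -6.63972268e-06,
        1.27541905e+00, -1.46020458e-01]), 'dq': array([ 0.00184549, -0.00103551,  0.00030155,  0.00108664,  0.00031322,
        0.0008556 ]), 'tau': array([-2.27049910e-03, -4.31254148e+01, -2.44219440e+01,  7.15970015e-02,
        5.59912249e-02, -1.11118381e-04]), 'tool_pos': array([ 168.4761754 , -496.78667117,  226.04150324]), 'tcp_rot': array([-3.14002974e+00, -2.23436166e-04,  3.26825256e-01]), 'contact_force': array([ 0.29269205, -0.75152057,  0.06141105]), 'moment': array([0.02819622, 0.01682368, 0.02083939]), 'grip_width': 91.969530736981}
scene 55.405157265092605 318.9620955970094 241.0042662873824 [1142.81544114   84.75294086  841.62878448] [-2.50191167e+00  5.89183783e-04  1.72020705e+00]
top 48.58442935116414 323.7980116446229 233.1861797475587 [ 316.37457519    9.90800208 1329.91941407] [-2.95432986 -0.00915268 -1.58944451]
wrist 66.41698202221353 317.7126641093918 239.05539548879722 [ 248.61754959 -469.94136632  384.6382382 ] [ 2.82662647e+00  1.04952905e-03 -1.24372099e+00]
```

```bash
sed -i "s/R=np.array(d\['rotation'\])/R=Rotation.from_euler('xyz',d['rotation']).as_matrix()/; 1a from scipy.spatial.transform import Rotation" h.py
```

```text
(no output)
```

View pics/top0.png

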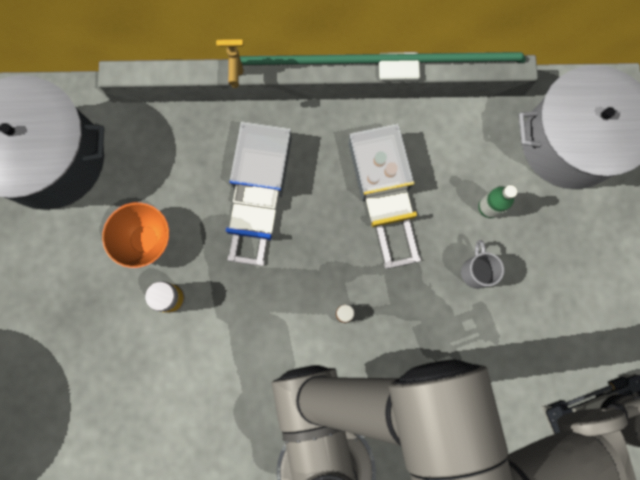

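View pics/scene0.png

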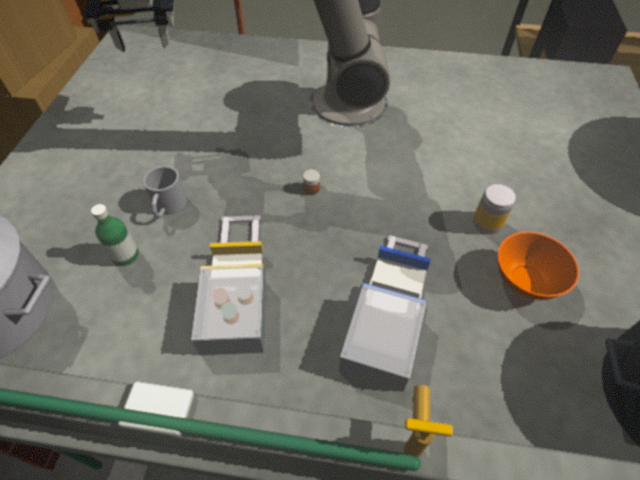

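Run:
```python
from h import *
im=cv2.imread('pics/top0.png')
cv2.imwrite('pics/topc.png',cv2.resize(im[110:280,210:440],None,fx=3.4,fy=3.4,interpolation=cv2.INTER_CUBIC))
im=cv2.imread('pics/scene0.png')
cv2.imwrite('pics/scenec.png',cv2.resize(im[200:390,180:440],None,fx=3,fy=3,interpolation=cv2.INTER_CUBIC))
```

```text
(no output)
```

View pics/topc.png

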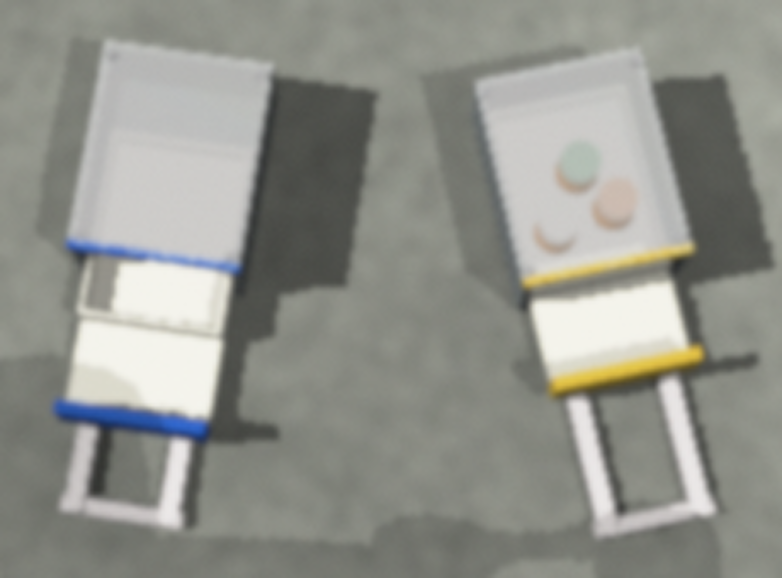

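View pics/scenec.png

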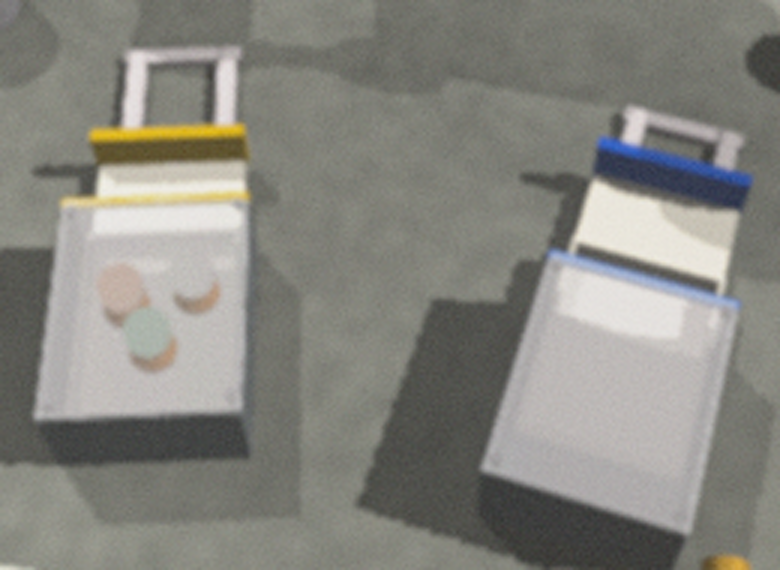

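Run:
```python
from h import *
D=np.load('/tmp/top.npz');S=np.load('/tmp/scene.npz')
t=lambda u,v,z:px(D,210+u/3.4,110+v/3.4,plane=z).round(1)
s=lambda u,v,z:px(S,180+u/3,200+v/3,plane=z).round(1)
print('blue case top',[t(*p,73) for p in[(107,40),(273,65),(240,270),(68,243)]])
print('scene',[s(*p,73) for p in[(690,530),(483,472),(548,252),(739,303)]])
print('blue lip top',[t(*p,50) for p in[(57,406),(208,428)]],'scene',[s(*p,50) for p in[(601,143),(749,178)]])
print('yel case top',[t(*p,73) for p in[(477,82),(640,50),(693,248),(524,283)]])
print('scene',[s(*p,73) for p in[(243,412),(37,417),(63,202),(250,197)]])
print('yel lip top',[t(*p,50) for p in[(551,386),(702,352)]],'scene',[s(*p,50) for p in[(92,132),(246,127)]])
print('runner ends bl',[t(*p,11) for p in[(62,508),(183,525)]],'y',[t(*p,11) for p in[(598,533),(716,512)]])
print('spare',px(D,346,313,plane=50),'bottle',px(D,490,208,plane=50),'mug',px(D,487,270,plane=85))
```

```text
blue case top [array([841.4, 194.6,  73. ]), array([820.2,  72.7,  73. ]), array([664.9,  97.5,  73. ]), array([687. , 221.1,  73. ])]
scene [array([841.2, 196.9,  73. ]), array([824.3,  75.6,  73. ]), array([668.5,  99.5,  73. ]), array([688.1, 223.2,  73. ])]
blue lip top [array([572.1, 231.1,  50. ]), array([554.1, 122.5,  50. ])] scene [array([558.5, 128.9,  50. ]), array([573.3, 233.2,  50. ])]
yel case top [array([804.7, -76.8,  73. ]), array([ 827.8, -197.7,   73. ]), array([ 676. , -229.3,   73. ]), array([ 651.9, -106.4,   73. ])]
scene [array([808.1, -72.3,  73. ]), array([ 829.7, -194.4,   73. ]), array([ 677.8, -225.5,   73. ]), array([ 655.3, -102.5,   73. ])]
yel lip top [array([ 580.8, -125.5,   50. ]), array([ 604.2, -236.3,   50. ])] scene [array([ 602.9, -232.3,   50. ]), array([ 582.2, -124.2,   50. ])]
runner ends bl [array([503.4, 233. ,  11. ]), array([489.3, 144.2,  11. ])] y [array([ 478.1, -160.3,   11. ]), array([ 492.1, -247.9,   11. ])]
spare [364.19305089 -55.62292     50.        ] bottle [ 615.22545697 -419.56525881   50.        ] mug [ 457.1442909  -389.15881375   85.        ]
```

drive_tool --pt "30 30 0 -2" --pt "30 30 0 -2" --pt "30 30 0 -2" --pt "30 30 0 -2" --pt "30 30 0 -2" --pt "30 30 0 -2" --pt "30 30 0 -2" --pt "20 40 0 -2" --pt "20 40 0 -2" --pt "10 40 0 -2" --pt "10 40 0 -2" --pt "10 40 0 -2" --hand 1

```text
time: 1.35
tool_pos: [448.6, -85.5, 226.6]
tcp_rot: [-3.142, 0.0, -0.093]
contact_force: [1.1, 0.3, -0.0]
grip_width: 1.9
```

drive_tool --pt "10 40 0 -1" --pt "10 40 0 -1" --pt "10 40 0 -1" --pt "10 40 0 -1" --pt "10 40 0 0" --pt "10 40 0 0" --pt "10 30 0 0" --pt "7 2 0 0" --pt "0 0 0 0" --pt "0 0 0 0"

```text
time: 2.35
tool_pos: [525.3, 183.8, 226.4]
tcp_rot: [3.141, 0.001, -0.163]
contact_force: [0.0, -0.2, -0.9]
grip_width: 0.4
```

drive_tool --pt "0 0 -40 0" --pt "0 0 -40 0" --pt "0 0 -40 0" --pt "0 0 -30 0" --pt "0 0 -25 0" --pt "0 0 -21 0" --pt "0 0 0 0" --pt "0 0 0 0"

```text
time: 3.15
tool_pos: [525.7, 183.8, 31.3]
tcp_rot: [3.141, 0.0, -0.163]
contact_force: [0.4, 1.0, 0.5]
grip_width: 0.4
```

Run:
```python
from h import *
for n in('scene','wrist'): cap(n,n+'1')
print(readout.get_obs()['contact_force'])
im=cv2.imread('pics/scene1.png')[180:390,180:460]; w=cv2.imread('pics/wrist1.png')
cv2.imwrite('pics/m1.png',np.vstack([cv2.resize(im,(400,300)),cv2.resize(w,(400,300))]))
```

```text
[-0.12983053 -0.27041611  0.52192562]
```

View pics/m1.png

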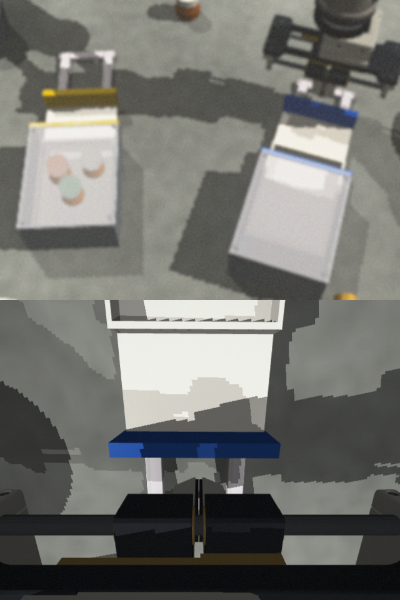

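The fingers stand centred in front of the blue lip (wrist view, about pixel 195,445 in the montage), with clear space all round. Now I push.

drive_tool --pt "6 -1 0 0" --pt "6 -1 0 0" --pt "6 -1 0 0" --pt "6 -1 0 0" --pt "6 -1 0 0" --pt "6 -1 0 0" --pt "6 -1 0 0" --pt "6 -1 0 0" --pt "6 -1 0 0" --pt "4 -1 0 0" --pt "0 0 0 0"

```text
time: 4.35
tool_pos: [584.4, 174.6, 30.7]
tcp_rot: [-3.141, -0.001, -0.162]
contact_force: [0.5, 0.7, -0.4]
grip_width: 0.4
```

drive_tool --pt "2 -0.3 0 0" --pt "2 -0.3 0 0" --pt "2 -0.3 0 0"

```text
time: 4.65
tool_pos: [589.3, 173.8, 30.7]
tcp_rot: [3.141, 0.001, -0.162]
contact_force: [-0.4, -0.3, -0.2]
grip_width: 0.8
```

drive_tool --pt "2 -0.3 0 0" --pt "2 -0.3 0 0"

```text
time: 4.85
tool_pos: [593.6, 173.1, 30.7]
tcp_rot: [3.141, 0.0, -0.162]
contact_force: [-1.0, -1.4, -0.0]
grip_width: 0.2
```

drive_tool --pt "2 -0.3 0 0" --pt "2 -0.3 0 0"

```text
time: 5.05
tool_pos: [594.5, 173.0, 30.6]
tcp_rot: [3.14, 0.007, -0.162]
contact_force: [-16.9, 0.9, 11.1]
grip_width: 0.3
```

drive_tool --pt "2 -0.3 0 0" --pt "2 -0.3 0 0"

```text
time: 5.25
tool_pos: [594.5, 172.9, 30.5]
tcp_rot: [3.139, 0.016, -0.162]
contact_force: [-30.5, 2.6, 21.2]
grip_width: 0.6
```

Run:
```python
from h import *
for n in('scene','wrist'): cap(n,n+'2')
o=readout.get_obs();print(o['contact_force'],o['tool_pos'])
im=cv2.imread('pics/scene2.png')[180:390,180:460]; w=cv2.imread('pics/wrist2.png')
cv2.imwrite('pics/m2.png',np.vstack([cv2.resize(im,(400,300)),cv2.resize(w,(400,300))]))
```

```text
[-24.92894009   2.09912651  16.90219877] [594.48595188 172.95374677  30.56630905]
```

View pics/m2.png

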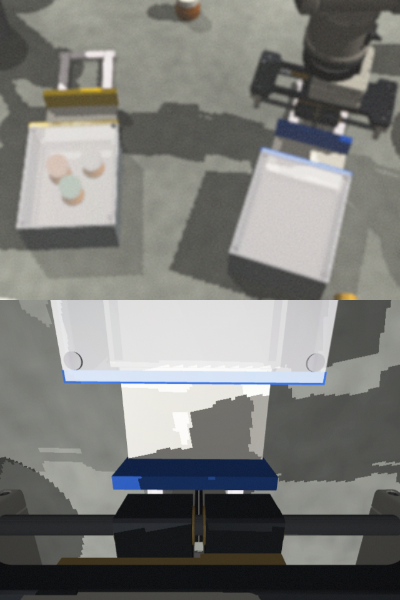

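drive_tool --pt "0 0 0 0" --pt "0 0 0 0" --pt "0 0 0 0" --pt "-3 0.5 0 0" --pt "-5 1 0 0" --pt "-10 2 0 0" --pt "-10 2 0 0" --pt "-10 2 0 0" --pt "0 0 0 0" --pt "0 0 0 0"

```text
time: 6.35
tool_pos: [563.7, 179.7, 31.0]
tcp_rot: [-3.142, -0.001, -0.162]
contact_force: [-1.2, -0.1, -0.2]
grip_width: 0.3
```

Run:
```python
from h import *
for n in('scene','top'): cap(n,n+'3')
o=readout.get_obs();print(o['contact_force'],o['tool_pos'])
im=cv2.imread('pics/scene3.png')
cv2.imwrite('pics/m3.png',cv2.resize(im[200:390,180:440],None,fx=3,fy=3,interpolation=cv2.INTER_CUBIC))
```

```text
[ 0.31128458  0.20723775 -0.42930227] [564.07671782 179.55238248  30.88274135]
```

View pics/m3.png

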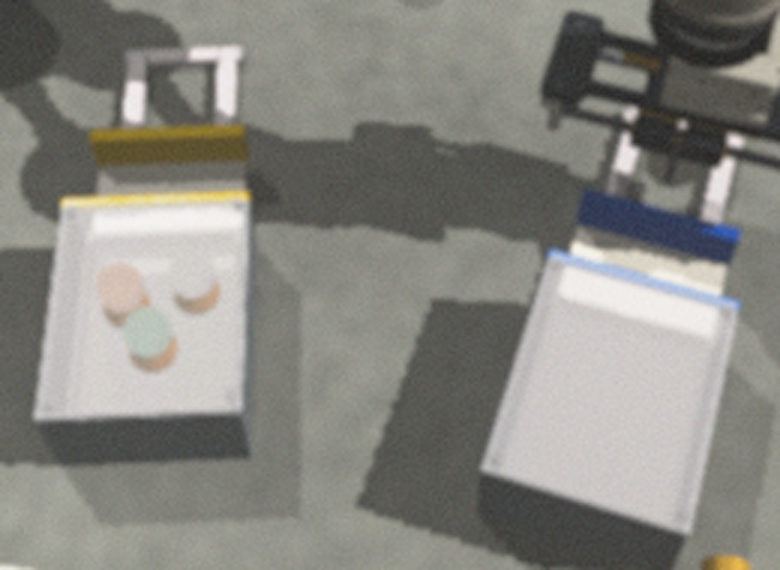

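Run:
```python
from h import *
S=np.load('/tmp/scene.npz')
s=lambda u,v,z:px(S,180+u/3,200+v/3,plane=z)
for nm,l,c in(('b',[(586,192),(740,231)],[(548,253),(739,303)]),('y',[(92,131),(246,127)],[(63,203),(250,196)])):
    L=[s(*p,50) for p in l];C=[s(*p,73) for p in c]
    w=C[1]-C[0];n=np.array([-w[1],w[0]])/np.hypot(*w[:2]); m=(L[0]+L[1])/2
    print(nm,np.array(L).round(1),m.round(1),'gap',(n@((C[0]+C[1])/2-m)[:2]).round(1),n.round(3))
```

```text
b [[602.  121.5  50. ]
 [618.3 227.4  50. ]] [610.2 174.4  50. ] gap -69.7 [-0.989  0.151]
y [[ 602.  -232.6   50. ]
 [ 582.2 -124.2   50. ]] [ 592.1 -178.4   50. ] gap -75.8 [-0.981 -0.193]
```

drive_tool --pt "-5 1 30 0" --pt "0 0 40 0" --pt "0 0 40 0" --pt "5 -10 40 0" --pt "7 -40 10 3" --pt "7 -40 0 3" --pt "7 -40 0 3" --pt "7 -40 0 3" --pt "7 -40 0 3" --pt "7 -40 0 3" --pt "7 -40 0 2.4" --pt "7 -40 0 0"

```text
time: 7.65
tool_pos: [619.9, -151.5, 190.8]
tcp_rot: [3.141, -0.0, 0.195]
contact_force: [0.7, 0.1, -0.1]
grip_width: 0.2
```

drive_tool --pt "6 -23 0 0" --pt "0 0 0 0" --pt "0 0 0 0"

```text
time: 7.95
tool_pos: [625.4, -172.7, 190.3]
tcp_rot: [-3.141, 0.0, 0.193]
contact_force: [0.0, 0.1, -0.3]
grip_width: 0.1
```

drive_tool --pt "0 0 -40 0" --pt "0 0 -40 0" --pt "0 0 -10 0" --pt "0 0 0 0" --pt "0 0 0 0"

```text
time: 8.45
tool_pos: [626.7, -172.2, 102.7]
tcp_rot: [3.14, -0.002, 0.195]
contact_force: [0.2, 0.0, 0.8]
grip_width: 0.4
```

Run:
```python
from h import *
for n in('scene','wrist'): cap(n,n+'4')
im=cv2.imread('pics/scene4.png')[180:390,180:460]; w=cv2.imread('pics/wrist4.png')
cv2.imwrite('pics/m4.png',np.vstack([cv2.resize(im,(400,300)),cv2.resize(w,(400,300))]))
```

```text
(no output)
```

View pics/m4.png

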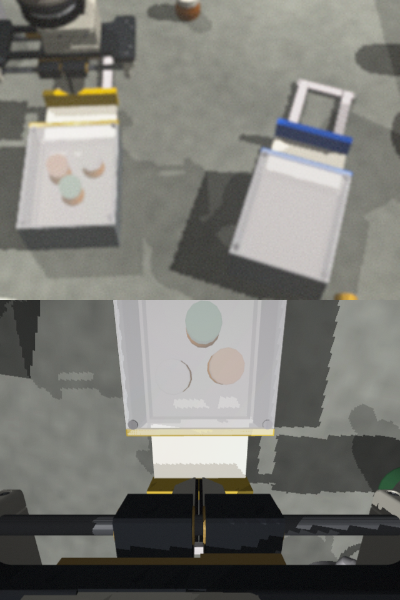

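drive_tool --pt "0 0 -25 0" --pt "0 0 -15 0" --pt "0 0 -8 0" --pt "0 0 -5 0" --pt "0 0 -5 0"

```text
time: 9.05
tool_pos: [626.0, -172.6, 43.0]
tcp_rot: [3.141, -0.001, 0.194]
contact_force: [0.1, 0.5, -0.1]
grip_width: 0.4
```

Run:
```python
from h import *
for n in('scene','wrist'): cap(n,n+'5')
im=cv2.imread('pics/scene5.png')[210:310,180:290]; w=cv2.imread('pics/wrist5.png')
cv2.imwrite('pics/m5.png',np.hstack([cv2.resize(im,(400,364),interpolation=cv2.INTER_CUBIC),cv2.resize(w[116:],(400,364))]))
```

```text
(no output)
```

View pics/m5.png

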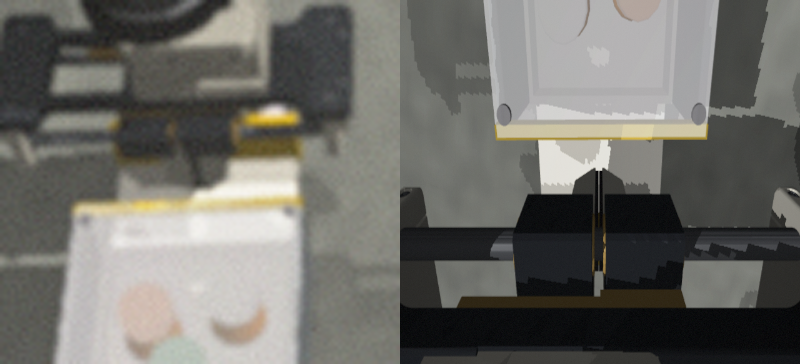

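The fingertips are inside the gap, between the yellow lip and the case front (scene crop about 200,165), with no contact. Next I lower them and draw slowly.

drive_tool --pt "0 0 -6 0" --pt "0 0 -6 0" --pt "0 0 0 0" --pt "-3 -0.6 0 0" --pt "-3 -0.6 0 0" --pt "-3 -0.6 0 0" --pt "-3 -0.6 0 0" --pt "-2 -0.4 0 0" --pt "-2 -0.4 0 0" --pt "-2 -0.4 0 0" --pt "-2 -0.4 0 0" --pt "-2 -0.4 0 0"

```text
time: 10.35
tool_pos: [603.7, -176.8, 30.9]
tcp_rot: [3.141, -0.001, 0.194]
contact_force: [2.3, 0.4, -0.4]
grip_width: 0.3
```

drive_tool --pt "-2 -0.4 0 0" --pt "-2 -0.4 0 0" --pt "-2 -0.4 0 0" --pt "-3 -0.6 0 0" --pt "-3 -0.6 0 0" --pt "-4 -0.8 0 0" --pt "-4 -0.8 0 0" --pt "-4 -0.8 0 0" --pt "-4 -0.8 0 0" --pt "-4 -0.8 0 0" --pt "-4 -0.8 0 0" --pt "-4 -0.8 0 0"

```text
time: 11.55
tool_pos: [563.2, -184.9, 30.8]
tcp_rot: [3.141, -0.0, 0.194]
contact_force: [1.5, 0.3, 1.0]
grip_width: 0.8
```

Run:
```python
from h import *
for n in('scene','wrist'): cap(n,n+'6')
im=cv2.imread('pics/scene6.png')[180:340,150:310]; w=cv2.imread('pics/wrist6.png')
cv2.imwrite('pics/m6.png',np.hstack([cv2.resize(im,(400,400),interpolation=cv2.INTER_CUBIC),cv2.resize(w[80:],(400,400))]))
```

```text
(no output)
```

View pics/m6.png

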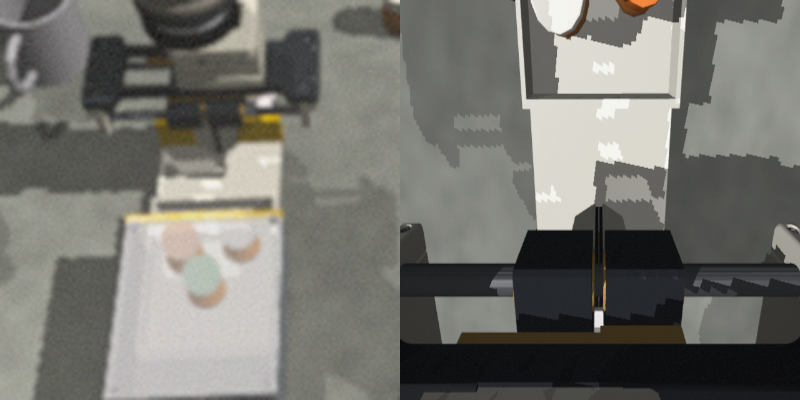

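The tray follows, about 40 mm out, with the jars upright. I carry on the same way.

drive_tool --pt "-4 -0.8 0 0" --pt "-4 -0.8 0 0" --pt "-4 -0.8 0 0" --pt "-4 -0.8 0 0" --pt "-4 -0.8 0 0" --pt "-4 -0.8 0 0" --pt "-4 -0.8 0 0" --pt "-4 -0.8 0 0" --pt "-4 -0.8 0 0" --pt "-4 -0.8 0 0" --pt "-4 -0.8 0 0" --pt "-3 -0.6 0 0"

```text
time: 12.85
tool_pos: [516.2, -194.3, 30.7]
tcp_rot: [3.142, 0.0, 0.194]
contact_force: [0.7, 0.2, -1.0]
grip_width: 0.2
```

drive_tool --pt "-3 -0.6 0 0" --pt "-3 -0.6 0 0" --pt "-3 -0.6 0 0" --pt "-2 -0.4 0 0" --pt "-2 -0.4 0 0" --pt "-2 -0.4 0 0" --pt "-2 -0.4 0 0"

```text
time: 13.55
tool_pos: [499.4, -197.6, 30.8]
tcp_rot: [3.141, -0.0, 0.194]
contact_force: [1.1, 1.6, -0.9]
grip_width: 0.6
```

drive_tool --pt "-2 -0.4 0 0" --pt "-2 -0.4 0 0" --pt "-2 -0.4 0 0"

```text
time: 13.85
tool_pos: [495.7, -198.5, 30.9]
tcp_rot: [3.141, -0.005, 0.193]
contact_force: [16.8, 8.6, -8.8]
grip_width: 0.4
```

drive_tool --pt "-1 -0.2 0 0" --pt "-1 -0.2 0 0" --pt "0 0 0 0" --pt "0 0 0 0" --pt "0 0 0 0"

```text
time: 14.35
tool_pos: [495.7, -198.5, 31.0]
tcp_rot: [3.14, -0.008, 0.193]
contact_force: [17.8, 9.0, -9.6]
grip_width: 0.5
```

drive_tool --pt "4 0.8 0 0" --pt "4 0.8 0 0" --pt "5 1 0 0" --pt "5 1 0 0" --pt "0 0 0 0" --pt "0 0 0 0"

```text
time: 14.95
tool_pos: [509.4, -195.6, 30.7]
tcp_rot: [-3.142, 0.0, 0.194]
contact_force: [-0.1, -0.5, 0.6]
grip_width: 0.3
```

Run:
```python
from h import *
for n in('scene','wrist'): cap(n,n+'7')
im=cv2.imread('pics/scene7.png')[180:340,150:310]; w=cv2.imread('pics/wrist7.png')
cv2.imwrite('pics/m7.png',np.hstack([cv2.resize(im,(400,400),interpolation=cv2.INTER_CUBIC),cv2.resize(w[80:],(400,400))]))
```

```text
(no output)
```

View pics/m7.png

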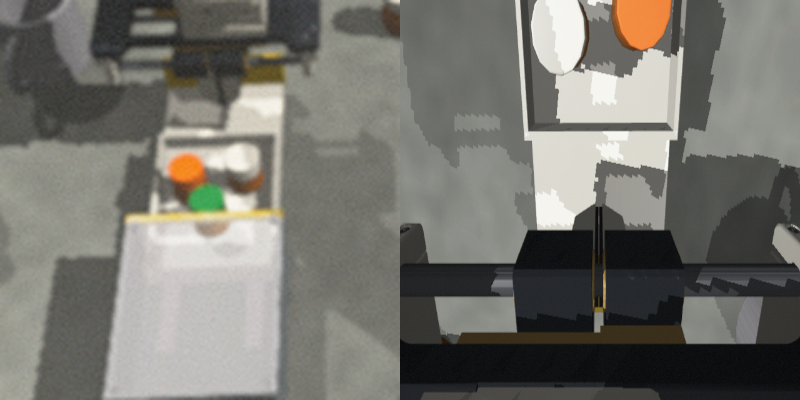

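drive_tool --pt "0 0 15 0" --pt "0 0 30 0" --pt "0 0 40 0" --pt "0 0 40 0" --pt "0 0 40 0" --pt "-20 10 20 0" --pt "-30 30 0 0" --pt "-30 40 0 0" --pt "-10 40 0 0" --pt "0 0 0 0" --pt "0 0 0 0"

```text
time: 16.15
tool_pos: [419.6, -75.3, 216.2]
tcp_rot: [3.141, -0.001, 0.196]
contact_force: [-0.2, 0.1, 0.0]
grip_width: 0.5
```

Run:
```python
from h import *
for n in('scene','top'): cap(n,n+'8')
im=cv2.imread('pics/scene8.png'); t=cv2.imread('pics/top8.png')
cv2.imwrite('pics/m8.png',np.hstack([im[170:400,160:460],t[110:340,170:470]]))
cv2.imwrite('pics/m9.png',cv2.resize(im[200:390,180:440],None,fx=3,fy=3,interpolation=cv2.INTER_CUBIC))
a=cv2.imread('pics/scene0.png');print(readout.get_obs()['time'])
for nm,(u,v) in dict(mug=(163,190),bottle=(115,235),spare=(311,182),tin=(495,208),bowl=(537,265)).items():
    T=a[v-28:v+28,u-28:u+28]; r=cv2.matchTemplate(im[v-45:v+45,u-45:u+45],T,cv2.TM_CCOEFF_NORMED);print(nm,r.max().round(3),np.array(cv2.minMaxLoc(r)[3])-17)
```

```text
16.25
mug 0.606 [ 0 -1]
bottle 0.98 [0 0]
spare 0.91 [0 0]
tin 0.968 [0 0]
bowl 0.969 [0 0]
```

View pics/m9.png

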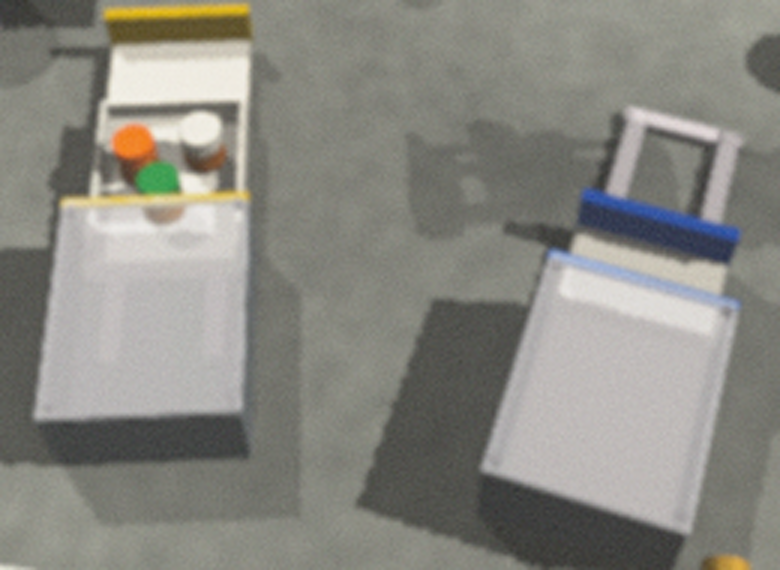

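View pics/m8.png

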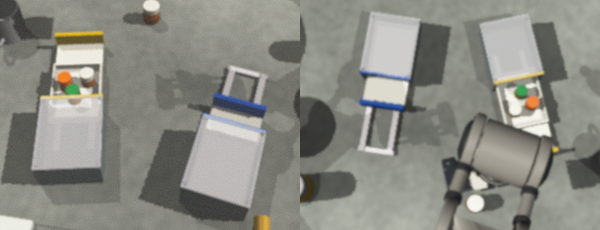

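Run:
```python
from h import *
S=np.load('/tmp/scene.npz')
s=lambda u,v,z:px(S,180+u/3,200+v/3,plane=z)
for l in([(92,131),(246,127)],[(106,10),(250,7)]): print((sum(s(*p,50) for p in l)/2).round(1))
print(px(S,163,178,plane=85))
a=cv2.imread('pics/scene0.png')[150:230,130:200];b=cv2.imread('pics/scene8.png')[150:230,130:200]
cv2.imwrite('pics/mug.png',cv2.resize(np.hstack([a,b]),None,fx=4,fy=4))
```

```text
[ 592.1 -178.4   50. ]
[ 479.3 -200.9   50. ]
[ 460.83303043 -381.06821907   85.        ]
```

View pics/mug.png

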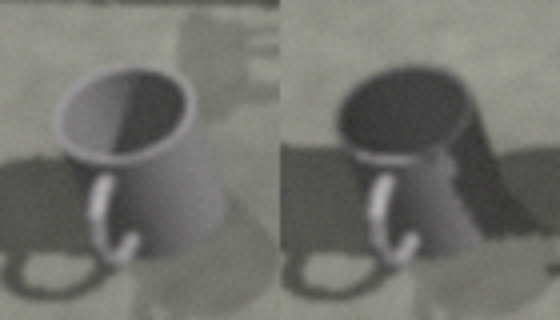

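```bash
python3 -c "
from plant import job,readout
print(readout.get_obs()['contact_force']); print(job.close_job())"
```

```text
[ 0.87673586 -0.19273294  0.06761621]
the job is handed in; nothing more can be done
None
```

The job is handed in at about 16 s of the 48 s allowed. With the fingers shut, I pushed the blue-lipped tray home. I then hooked the fingertips behind the yellow lip and drew that tray out at 20–40 mm/s. Both trays met their stops with a clear rise in force, about 30 N on the push and 18 N on the draw. The arm ended raised, clear of everything.

What the last checks showed:
- **Blue tray:** it stopped dead on the push, and the final picture still shows it in. I measured 70 mm from lip to case front, against the nominal 65. My readings of the case edge differ by a few millimetres between cameras, so the stop force is the better evidence.
- **Yellow tray:** the camera shows it moved 115 mm. It stopped against its stop, and it may have started a few millimetres out, since its lip gap at the start also read long (73–76 mm).
- **Jars:** all three stand upright in the tray.
- **Bystanders:** the bowl, bottle, spare jar and tin matched their starting positions to the pixel. The mug's image match was weak (0.61) because its shadow changed, but comparing the two pictures by eye shows it in the same place.

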